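# Free the press beam with the fork and put it away to dry

## Task

Use the yellow-handled fork to push the brass spring bar's collar aside until the press beam pops out, then hang the fork back in its rack. Draw the beam out by its red free end and lay it flat on the draining mat; then let go, take it again by its middle, lift it clear and set it gently in the middle of the light blue crate, lengthwise, so that the crate neither tips nor slides off its narrow block. Do not touch the spring bar with the fingers, and leave the mug, bowl and canister alone.

Things in the scene. Friction and masses are not known exactly. Their poses are not given: they have to be found in the camera images.
- press: Green press head, fixed. Origin: table level, mid-width of the beam channel, which runs along its x: mouth at x = -90 mm facing -x, floor 40 mm above the table. Housing 63 mm wide (y +-31.5), top 82 mm up (screw heads 85). The spring bar leaves its +y side at x = 17 mm; a lug (40 mm wide, y 102 to 112, 78 mm high) holds its outer end. Wooden base x -90 to 110, y -50 to 120, 16 mm thick.
- spring_bar (a joint): How far the brass spring bar is pushed out of the beam, along the press's +y, in m: 0 = home, locking the beam; stops at 0.024; the beam is free from about 0.016. The spring takes 3 N at 0 and 6.6 N at the stop (friction on the beam adds 1 to 4 N) and returns the bar by itself.
- collar_face (a point): Point on the bar's axis at the inner face of its collar (36 mm disc, 6 mm thick; face towards the green housing), 57 mm above the table and 26.5 mm from the housing when home. Axes as the press. The bar is a bare 12 mm round rod along y between housing and collar: the fork goes over it from above in this gap, and pushes the collar along the press's +y.
- fork_grip (a point): Loose forked tool, 132 mm high, 160 g, upright, prongs down, z up. Point: centre of its yellow handle, 30 (x) x 24 (y) x 70 mm. Dark guard 84 (x) x 28 (y) mm, 35 to 43 mm below the point; shank 38 x 12 mm to 55 mm below; then two prongs, 42 mm long, 10 (x) x 8 (y) mm each, 18 mm gap between them in x, tips 97 mm below. Alike under a half turn.
- fork_tip (a point): Point on the fork's axis midway between the prong tips, 97 mm below fork_grip. Hanging in the rack it is 36 mm above the table.
- rack: Wooden fork rack, fixed: base 100 x 90 x 10 mm, two upright walls along its y (80 mm long, tops 90 mm above the table), 54 mm gap between them in x. The fork's guard rests across both wall tops, prongs between the walls, the fork's x along the rack's x. Open above. Origin: table level, centre.
- beam_center (a point): Centre of the loose press beam, 160 (x) x 36 (y) x 34 mm, 160 g, steel heel at +x, red band near -x. At first it lies in the channel along the press's x, 35 mm showing, the spring bar in a notch in its +y side. Once freed an ejector pushes it 32 mm out (press -x) in about half a second, past the bar; its middle stays inside. Then 95 mm more pull along the press's -x clears the mouth.
- beam_end (a point): Point inside the beam's red free end, 25 mm from the -x end face, half-way up (17 mm below the top, 57 mm above the table in the press). After the pop it stands about 42 mm in front of the mouth, with nothing below it but the table.
- mat: Black draining mat, fixed, 220 (x) x 130 (y) x 6 mm. Origin: table level, centre.
- crate_in (a point): Centre of the inner floor of the light blue plastic crate (loose, about 90 g): outside 228 (x) x 118 (y) x 45 mm, walls and floor 4 mm, open on top. It stands, balanced on its middle, on a wooden block only 50 mm long in x (100 mm in y), 40 mm high; its floor is 44 mm above the table. A load more than about 4 cm off centre in x tips it.
- crate: The same crate; origin at the centre of its underside, z up.
- mug: White mug, 80 mm across, 90 mm high, loose, bystander. Origin: centre of its underside.
- bowl: Blue bowl, 110 mm across, 50 mm high, loose, bystander. Origin: centre of its underside.
- canister: Green tea canister, 70 mm across, 90 mm high, loose, bystander. Origin: centre of its underside.
There are look-alikes about, which are no part of the job. What is shaped like the part that bears fork_grip but orange is not meant. Of the things that look like the part that bears beam_center, the smaller one is meant.

How it is judged:
On the way, in this order (a step that is already met when the one before it is completed fails the run):
1. the fork holds the spring bar's collar aside and the beam has popped out by 12 mm or more (value of joint spring_bar above 0.01 m and contact force between fork and spring_bar above 0.5 N and x of beam_center in the frame of press below -0.058 m), for 0.1 s.
2. the fork hangs in its rack again, released (x of fork_tip in the frame of rack between -0.02 and 0.02 m and y of fork_tip in the frame of rack between -0.04 and 0.04 m and z of fork_tip in the frame of rack between 0.028 and 0.044 m and angle between fork_grip's own z axis and vertical below 0.15 rad and contact force between the fingers and fork below 0.2 N), for 0.1 s.
3. the beam lies flat on the mat, released (x of beam_center in the frame of mat between -0.065 and 0.065 m and y of beam_center in the frame of mat between -0.06 and 0.06 m and height (world z) of beam_center below 0.029 m and angle between beam_center's own z axis and vertical below 0.1 rad and contact force between the fingers and beam below 0.2 N), for 0.2 s.
4. the beam is held by its middle, lifted at least 30 mm clear of the mat (height (world z) of beam_center above 0.053 m and distance between the grasp point and beam_center below 0.04 m and contact force between the fingers and beam above 1 N), for 0.1 s.
At the end, for the whole second after the job is handed in: The beam lies flat, at rest and released in the crate, centred within 22 mm lengthwise and 25 mm crosswise, in line within 0.25 rad; the crate is level within 0.06 rad and within 25 mm of its start; the fork hangs upright and released in its rack; the spring bar is home within 4 mm (all of step 2 and x of beam_center in the frame of crate between -0.022 and 0.022 m and y of beam_center in the frame of crate between -0.025 and 0.025 m and z of beam_center in the frame of crate between 0.014 and 0.028 m and angle between the x axis of beam_center and the x axis of crate, either way round below 0.25 rad and angle between crate's own z axis and vertical below 0.06 rad and distance of crate from where it was at the start of the episode below 0.025 m and linear speed of each of beam, crate below 0.02 m/s and contact force between the fingers and beam below 0.2 N and value of joint spring_bar below 0.004 m); the robot touches nothing.
It fails at once if the fingers touch the spring bar (contact force between the fingers and spring_bar above 0.5 N).
It fails at once if the crate tips (over 0.2 rad) (angle between crate's own z axis and vertical above 0.2 rad).
It fails at once if the beam is slammed or pressed hard into the crate (over 80 N) (contact force between beam and crate above 80 N).
It fails at once if the beam is dropped into the crate (let go, moving at over 0.4 m/s: a fall of about 8 mm) (linear speed of beam above 0.4 m/s and contact force between the fingers and beam below 0.2 N and horizontal distance between beam_center and crate below 0.12 m).
It fails at once if a bystander is moved by 30 mm or tipped (distance of any of mug, bowl, canister from where it was at the start of the episode above 0.03 m or angle between any of mug, bowl, canister's own z axis and vertical above 0.3 rad).
It also fails if it takes over 72 s, if anything falls off the work surface, if the arm or the gripper's body presses on something with over 40 N, if the wrist force passes 120 N, or if a joint passes its speed limit or range.

## Robot

A 6-joint arm with a two-finger parallel gripper is mounted at the origin on the work surface. World frame = base frame: x ahead of the robot, y to its left, z up, the work surface at z = 0. Lengths are in m, angles in rad, forces in N, time in s.
With the tool pointing down it reaches from about 0.325 to 0.85 m from the base axis. Payload 15.5 kg.
Tool frame: the origin (TCP) lies between the finger pads; the fingertips stand env.tip_extent ahead of it and the grasp point (between the pads) lies 5 mm behind it (env.tip_extent is the distance from the TCP to the fingertips, in m); x points along the fingers, y is the direction in which the jaws open and shut, and the axes are right-handed (so a half turn about x gives the same grasp; the last joint's range is limited). The gripper opens to 91 mm and grips with 3 to 60 N. Pads are 32 mm wide; open, the fingers measure 118 mm over their backs; the gripper's body (76 mm by 178 mm) begins 60 mm behind the grasp point.
Start: joints at [-1.252, 0.494, 1.345, -0, 1.302, -0.096], TCP at [0.252, -0.572, 0.228] pointing down, gripper open.
Joint ranges: [-2.91, 2.91], [-0.82, 2.16], [0.22, 2.67], [-1.22, 4.37], [0.12, 2.79], [-3.08, 3.08]. Speed limits (rad/s): [1.89, 1.89, 2.57, 3.01, 3.01, 3.01].

## Interface

Orientations are given as a rotation vector (axis times angle).
In Python, from station import env, eyes, ticket gives the robot as it stands.
- The arm moves only by the shell command python3 -m handwheel 'ROWS'. ROWS is a JSON object of lists of equal length, an entry for each row: "claw": the opening in per cent of the stroke, from 0 (shut) to 100 (fully open); "delta_pos": the shift along the tool's x, y, z in m, a list of three; "delta_rot": the turn, a rotation vector about the tool's x, y, z in degrees, a list of three. In form: {"claw": [claw, ...], "delta_pos": [[tx, ty, tz], ...], "delta_rot": [[rx, ry, rz], ...]}. A call has 1 to 5 rows; each row is the pose to reach, as a shift and turn from the pose commanded when the call began, along the tool's axes at that moment; what a row does not reach only later rows make up. A row lasts 1/8 s, in which the tool goes at most 62.5 mm and 10.7 degrees, less where a joint would pass 70% of its speed; a pose out of reach is approached as far as the arm can. A call with a gripper value outside its range is refused whole. The fingers move at their own pace and stop on an object; the grip force is fixed at half the most. Time passes only in rows, so rows that repeat a pose let the fingers close. It gives the time, the measured TCP pose, the force and the opening at its end, in the units of the state.
- env.state(): the state, without advancing time (a new reading comes with each control period).
- eyes.get_image(name): name is "scene" or "top"; returns (picture, depth): 400x640x3 uint8, red, green, blue; 400x640 float32, m along the optical axis (not along the pixel's ray), 0 where there is no reading.
- eyes.camera_params(name): a dict with "K" (3x3 intrinsics, pixels), "k1" (the pictures are not rectified: a ray, as slopes to the right and down, at radius r is drawn at 1 + k1 r^2 times it, then the intrinsics apply), "xyz" and "orientation" of the camera in the world. Camera axes: x right, y down, z forward; pixel columns grow to the right and rows downward; lengths in m; the calibration is good to about 2 mm. A picture is of the moment at which its call begins. camera_params takes no time and is no camera call.
- ticket.sign_off(): hands the job in, once; it reports no verdict.
The state is a dict: "time_s": time; "joints": joint angles; "qvel": joint speeds; "effort": joint torques, N m; "ee_pos": TCP position; "ee_rot": TCP orientation; "ft_force": force on the tool from outside, world axes, zero at the start; "torque": the same for the moment, N m; "finger_gap": finger opening in m.
Only numpy, scipy, OpenCV 4.12 (cv2) and the standard library are available. Lean on these libraries where they do the work, as an engineer would, in place of code of your own. Each camera call takes 0.05 s, during which the arm holds its last target. There are 200 camera calls.

## Working session

There is one attempt and no reset: what is moved stays moved. The work goes in short steps, Python scripts to look and compute and a shell command to move; the robot and the scene stay as the last step left them, time stands still between calls to the robot, and variables do not carry over. Pictures are saved under pics/ and viewed, about 8 in all and at most 12, crops included, and the job is handed in when it is done.

```bash
ls; mkdir -p pics; python3 - <<'E'
from station import env, eyes, ticket
import cv2,numpy as np
print(env.state(), env.tip_extent)
for n in("scene","top"):
    im,d=eyes.get_image(n); cv2.imwrite(f"pics/{n}0.png",im[:,:,::-1]); np.savez(f"pics/{n}0.npz",im=im,d=d); print(eyes.camera_params(n))
E
```

```text
pics
{'time_s': 0.0, 'joints': array([-1.25147914e+00,  4.94165146e-01,  1.34615540e+00,  9.58575301e-06,
        1.30251279e+00, -9.54695342e-02]), 'qvel': array([-0.00016268, -0.00090574,  0.00066402, -0.00185738,  0.0003537 ,
        0.00019328]), 'effort': array([-5.10243510e-03, -8.78837156e+01, -3.81856692e+01,  7.03301257e-02,
        5.32046892e-02, -1.14984964e-04]), 'ee_pos': array([ 0.25177484, -0.57162794,  0.22734126]), 'ee_rot': array([ 1.99321587,  0.42069213, -1.99347944]), 'ft_force': array([0.15793182, 0.14395568, 0.49583402]), 'torque': array([-0.00302743,  0.00950093,  0.02463185]), 'finger_gap': 0.09112109879803447} 0.014
{'K': array([[428.36573049,   0.        , 317.97255065],
       [  0.        , 428.36573049, 203.3274996 ],
       [  0.        ,   0.        ,   1.        ]]), 'k1': -0.0046020758496382085, 'xyz': array([ 1.1444844 , -0.74012517,  0.81646382]), 'orientation': array([-2.11194705, -0.82897359,  0.37768579])}
{'K': array([[366.7395195 ,   0.        , 319.20654211],
       [  0.        , 366.7395195 , 204.59743413],
       [  0.        ,   0.        ,   1.        ]]), 'k1': -0.06989428015865147, 'xyz': array([ 0.44237418, -0.03764328,  1.34083947]), 'orientation': array([-2.22006771,  2.16660426, -0.09948161])}
```

View pics/top0.png

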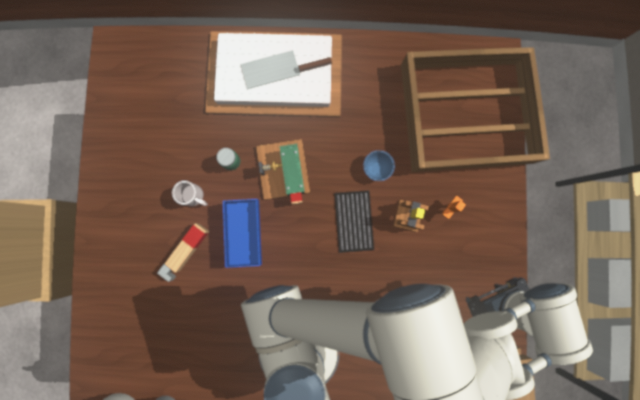

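View pics/scene0.png

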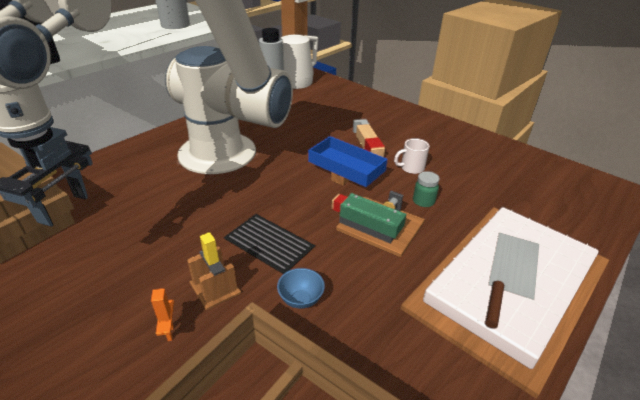

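Top view: the press is at about (283,170), with the beam's red end at (296,197) and the collar at (265,167). The crate is at (241,233), the mat at (354,221), and the rack with the yellow fork at (411,214). The look-alikes are an orange fork at (455,207) and a big beam at (183,252). The meant ones are the yellow fork in its rack and the smaller beam in the press. I'll measure next and confirm both in an enlarged crop.

```bash
cat > h.py <<'E'
import numpy as np, cv2
from scipy.spatial.transform import Rotation as R
from station import env, eyes
def cam(n):
    p=eyes.camera_params(n); return p["K"],np.array([p["k1"],0,0,0,0.]),p["xyz"],R.from_rotvec(p["orientation"]).as_matrix()
def rays(n,uv):
    K,D,t,M=cam(n); s=cv2.undistortPoints(np.asarray(uv,float).reshape(-1,1,2),K,D)[:,0]
    return t,np.c_[s,np.ones(len(s))]@M.T
def plane(n,uv,z):
    t,r=rays(n,uv); return t+r*((z-t[2])/r[:,2])[:,None]
def cloud(n,d):
    uv=np.stack(np.meshgrid(np.arange(640),np.arange(400)),-1).reshape(-1,2)
    t,r=rays(n,uv); P=t+r*d.reshape(-1,1); P[d.ravel()==0]=np.nan
    return P.reshape(400,640,3)
def proj(n,P):
    K,D,t,M=cam(n); return cv2.projectPoints((np.atleast_2d(P)-t)@M,np.zeros(3),np.zeros(3),K,D)[0][:,0]
def tri(a,b):
    A=0;B=0
    for n,uv in(("top",a),("scene",b)):
        t,r=rays(n,[uv]); r=r[0]/np.linalg.norm(r[0]); Q=np.eye(3)-np.outer(r,r); A=A+Q; B=B+Q@t
    return np.linalg.solve(A,B)
def rect(P):
    (c,s,a)=cv2.minAreaRect(np.float32(P[:,:2])); return np.round(c,4),np.round(s,4),round(a,1)
def delta(goal):  # world shift -> tool axes
    s=env.state(); return R.from_rotvec(s["ee_rot"]).inv().apply(np.array(goal)-s["ee_pos"])
E
cat > m.py <<'E'
from h import *
S={n:np.load(f"pics/{n}0.npz") for n in("top","scene")}
C={n:cloud(n,S[n]["d"]) for n in S}
H={n:cv2.cvtColor(S[n]["im"],cv2.COLOR_RGB2HSV) for n in S}
col={"green":((65,80,30),(95,255,255)),"yellow":((22,120,120),(35,255,255)),"red":((0,180,100),(5,255,255)),"blue":((112,150,60),(125,255,255)),"dark":((0,0,0),(180,110,60)),"wood":((8,100,90),(18,220,255)),"orange":((6,200,150),(16,255,255))}
# rough world windows via top pixels
def win(n,c,box,z0,z1):
    m=cv2.inRange(H[n],*col[c])>0; P=C[n]; k=m&(P[...,2]>z0)&(P[...,2]<z1)
    k&=(P[...,0]>box[0])&(P[...,0]<box[1])&(P[...,1]>box[2])&(P[...,1]<box[3]); return P[k]
pr=plane("top",[(283,170)],.05)[0];cr=plane("top",[(241,233)],.08)[0];ma=plane("top",[(354,221)],.006)[0];ra=plane("top",[(411,214)],.05)[0]
print("rough",pr,cr,ma,ra)
def bx(p,r): return p[0]-r,p[0]+r,p[1]-r,p[1]+r
for n in S:
    for nm,c,p,r,z0,z1 in(("press top","green",pr,.1,.07,.09),("press base","wood",pr,.15,.01,.022),("beam red","red",pr,.15,.065,.082),("crate rim","blue",cr,.17,.075,.095),("crate floor","blue",cr,.17,.035,.052),("mat","dark",ma,.15,.0,.012),("fork","yellow",ra,.1,.15,.18),("rack tops","wood",ra,.1,.08,.097),("rack base","wood",ra,.1,.005,.016)):
        P=win(n,c,bx(p,r),z0,z1)
        if len(P)>5: print(n,nm,len(P),np.round(P.mean(0),4),*rect(P))
im=S["top"]["im"]; im2=S["scene"]["im"]
a=cv2.resize(im[125:260,215:375],(640,540),interpolation=cv2.INTER_CUBIC)
b=cv2.resize(im2[180:345,130:450],(800,412),interpolation=cv2.INTER_CUBIC)
a2=cv2.resize(im[180:250,370:480],(400,254),interpolation=cv2.INTER_CUBIC)
cv2.imwrite("pics/c1.png",cv2.cvtColor(cv2.resize(im[130:265,150:480],(800,327),interpolation=cv2.INTER_CUBIC),4))
v=np.vstack([cv2.resize(im[140:220,240:345],(400,305),interpolation=cv2.INTER_CUBIC)]); w=cv2.resize(im[180:260,380:485],(400,305),interpolation=cv2.INTER_CUBIC)
u=cv2.resize(im2[180:250,320:430],(400,255),interpolation=cv2.INTER_CUBIC); x=cv2.resize(im2[225:295,170:280],(400,255),interpolation=cv2.INTER_CUBIC)
cv2.imwrite("pics/c2.png",cv2.cvtColor(np.vstack([np.hstack([v,w]),np.hstack([u,x])]),4))
E
python3 m.py
```

```text
rough [0.65590113 0.07104378 0.05      ] [0.42952266 0.20572582 0.08      ] [ 0.48237124 -0.18954089  0.006     ] [ 0.51063866 -0.38762987  0.05      ]
top press top 581 [0.6528 0.0389 0.0814] [0.6552 0.0394] [0.1566 0.0515] 10.3
top press base 1323 [0.6657 0.0928 0.0154] [0.667  0.0759] [0.2011 0.1707] 10.4
top beam red 12 [0.5594 0.0196 0.0747] [0.5602 0.021 ] [0.0103 0.0208] 1.8
top crate rim 13 [0.4373 0.2267 0.0782] [0.428  0.2042] [0.203  0.1163] 4.5
top mat 23 [ 0.4788 -0.2435  0.0048] [ 0.4385 -0.2342] [0.0234 0.1227] 78.2
top fork 81 [ 0.5087 -0.3823  0.166 ] [ 0.5094 -0.3835] [0.0247 0.0304] 76.8
top rack tops 126 [ 0.5061 -0.3875  0.0888] [ 0.5075 -0.388 ] [0.0819 0.0827] 76.8
top rack base 280 [ 0.5069 -0.3736  0.0089] [ 0.511  -0.3929] [0.1821 0.198 ] 88.8
scene press top 1028 [0.6601 0.0318 0.0801] [0.6554 0.0372] [0.1672 0.069 ] 10.3
scene press base 1004 [0.7083 0.0534 0.0149] [0.6629 0.0737] [0.1991 0.1738] 10.3
scene beam red 78 [0.5545 0.016  0.073 ] [0.5547 0.0195] [0.0234 0.0412] 15.3
scene crate rim 22 [0.401  0.2449 0.0835] [0.4015 0.2455] [0.2549 0.1003] 30.0
scene crate floor 21 [0.4752 0.1654 0.0421] [0.4601 0.1607] [0.2474 0.1084] 34.0
scene mat 1491 [ 0.4871 -0.1961  0.0053] [ 0.479  -0.1899] [0.2205 0.1353] 5.4
scene fork 171 [ 0.5113 -0.3884  0.1633] [ 0.5072 -0.3862] [0.0239 0.035 ] 72.3
scene rack tops 310 [ 0.5127 -0.401   0.0871] [ 0.5049 -0.3906] [0.0806 0.0855] 76.9
scene rack base 362 [ 0.5257 -0.4103  0.0098] [ 0.5067 -0.3919] [0.0873 0.1013] 77.7
```

View pics/c2.png

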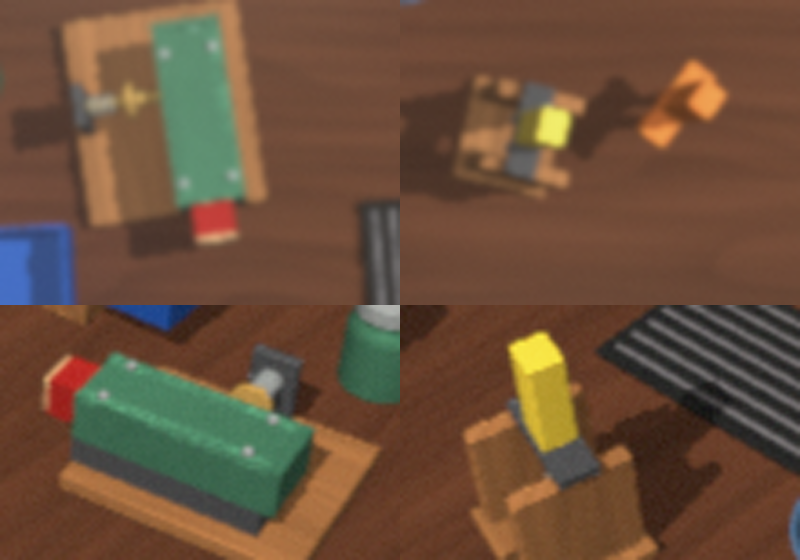

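The crop confirms the yellow fork, x about −13°, in the rack at crop (545,128), and the small beam (red end) in the green press. The orange fork and the loose big beam are not meant. I'll refine the bar, crate and mat, and compute the first move.

```bash
cat > m2.py <<'E'
from m import *
print("----")
a=np.radians(10.35); Rp=np.array([[np.cos(a),-np.sin(a)],[np.sin(a),np.cos(a)]]); o=np.array([.6617,.039])
for n in S:
    P=C[n]; h=H[n]; L=(P[...,:2]-o)@Rp
    m=(cv2.inRange(h,(15,90,60),(30,255,255))>0)&(P[...,2]>.035)&(P[...,2]<.085)&(L[...,1]>.033)&(L[...,1]<.1)&(abs(L[...,0]-.017)<.03)
    print(n,"brass",m.sum(), np.c_[np.argwhere(m)[:,::-1],np.round(1000*np.c_[L[m],P[...,2][m]])].astype(int).tolist()[:45])
    for z0,z1 in((.07,.095),(.046,.07),(.03,.046)):
        m=(cv2.inRange(h,(100,110,40),(130,255,255))>0)&(P[...,2]>z0)&(P[...,2]<z1)&(abs(P[...,0]-cr[0])<.17)&(abs(P[...,1]-cr[1])<.12)
        if m.sum()>5: print(n,"crate",z0,m.sum(),rect(P[m]))
    m=(cv2.inRange(h,(0,0,0),(180,140,75))>0)&(P[...,2]<.012)&(P[...,2]>.003)&(abs(P[...,0]-ma[0])<.13)&(abs(P[...,1]-ma[1])<.09)
    m=cv2.morphologyEx(m.astype(np.uint8),cv2.MORPH_OPEN,np.ones((3,3)))>0
    if m.any():print(n,"mat",m.sum(),rect(P[m]))
m=(cv2.inRange(H["top"],(100,110,40),(130,255,255))); cs,_=cv2.findContours(m,0,2)
for c in cs:
    if cv2.contourArea(c)>800: print("crate contour z.085",rect(plane("top",c[:,0],.085)))
Rt=R.from_rotvec(env.state()["ee_rot"]).as_matrix(); print(Rt.round(3))
print("tool y yaw",np.degrees(np.arctan2(Rt[1,1],Rt[0,1])))
print("delta to fork above",delta([.509,-.3845,.21]))
E
python3 m2.py | sed -n '/----/,$p'
```

```text
----
top brass 51 [[273, 161, 35, 62, 62], [274, 161, 34, 58, 63], [273, 162, 30, 62, 70], [274, 162, 29, 58, 70], [273, 163, 26, 62, 71], [274, 163, 25, 59, 73], [273, 164, 23, 63, 71], [274, 164, 23, 60, 68], [275, 164, 24, 57, 57], [276, 164, 23, 53, 63], [277, 164, 24, 50, 56], [278, 164, 22, 46, 60], [279, 164, 21, 43, 65], [280, 164, 22, 39, 57], [270, 165, 23, 75, 59], [271, 165, 22, 71, 60], [272, 165, 20, 67, 68], [273, 165, 19, 63, 73], [274, 165, 17, 59, 78], [275, 165, 20, 57, 62], [276, 165, 18, 53, 66], [277, 165, 19, 50, 63], [278, 165, 18, 47, 62], [279, 165, 18, 43, 61], [280, 165, 17, 40, 64], [281, 165, 17, 36, 59], [270, 166, 20, 75, 59], [271, 166, 19, 72, 62], [272, 166, 17, 68, 68], [273, 166, 15, 64, 72], [274, 166, 15, 60, 74], [275, 166, 16, 58, 62], [276, 166, 16, 54, 62], [277, 166, 15, 51, 62], [278, 166, 15, 47, 59], [279, 166, 14, 44, 60], [280, 166, 14, 40, 61], [270, 167, 15, 75, 63], [271, 167, 15, 72, 61], [272, 167, 16, 69, 56], [273, 167, 14, 65, 61], [274, 167, 11, 61, 76], [275, 167, 12, 58, 65], [276, 167, 14, 55, 55], [277, 167, 13, 51, 58]]
t
[... 1151 characters left out ...]
6, 22, 59, 65], [392, 206, 26, 56, 69], [393, 206, 27, 61, 67], [390, 207, 20, 57, 62], [391, 207, 23, 59, 62], [392, 207, 26, 59, 64], [393, 207, 28, 59, 65]]
scene crate 0.07 694 (array([0.4264, 0.2027]), array([0.2319, 0.1251]), 4.2)
scene crate 0.046 900 (array([0.427 , 0.2018]), array([0.2319, 0.1247]), 4.6)
scene crate 0.03 665 (array([0.4274, 0.2023]), array([0.228 , 0.1256]), 5.2)
scene mat 783 (array([ 0.4802, -0.1952]), array([0.2214, 0.13  ]), 7.0)
crate contour z.085 (array([0.4309, 0.2035]), array([0.2251, 0.1222]), 4.6)
[[-0.     0.403 -0.915]
 [ 0.001 -0.915 -0.403]
 [-1.    -0.001 -0.   ]]
tool y yaw -66.23361859188662
delta to fork above [ 0.01749322 -0.06761976 -0.31085485]
```

```bash
python3 -m handwheel '{"claw":[100,100,100,100,100],"delta_pos":[[0.017,-0.0135,-0.062],[0.017,-0.027,-0.124],[0.017,-0.040,-0.186],[0.017,-0.054,-0.248],[0.017,-0.068,-0.311]],"delta_rot":[[-10,0,0],[-20,0,0],[-30,0,0],[-40,0,0],[-50,0,0]]}'
python3 -m handwheel '{"claw":[100,100,100,100],"delta_pos":[[0,0,0],[0,0,0],[0,0,0],[0,0,0]],"delta_rot":[[-3,0,0],[-3,0,0],[-3,0,0],[-3,0,0]]}'
python3 - <<'E'
from h import *
Rt=R.from_rotvec(env.state()["ee_rot"]).as_matrix(); print(Rt.round(3),np.degrees(np.arctan2(Rt[1,1],Rt[0,1])),env.state()["joints"])
print(delta([.5083,-.3845,.128]))
E
```

```text
time_s: 0.72
ee_pos: [0.504, -0.3877, 0.2107]
ee_rot: [1.411, 1.065, -1.411]
ft_force: [0.2, -1.0, 0.0]
finger_gap: 0.0914
time_s: 1.23
ee_pos: [0.5021, -0.3897, 0.2109]
ee_rot: [1.379, 1.09, -1.379]
ft_force: [0.5, 0.1, -0.0]
finger_gap: 0.0912
[[-0.     0.973 -0.231]
 [ 0.    -0.231 -0.973]
 [-1.    -0.    -0.   ]] -13.348338417277189 [-7.53979787e-01  5.24171960e-01  1.33892101e+00 -2.33077630e-05
  1.27854753e+00 -5.21000616e-01]
[ 0.08294568  0.00483873 -0.00653303]
```

```bash
python3 -m handwheel '{"claw":[100,100,100,100,30],"delta_pos":[[0.0,0.005,-0.0065],[0.045,0.005,-0.0065],[0.083,0.005,-0.0065],[0.083,0.005,-0.0065],[0.083,0.005,-0.0065]],"delta_rot":[[0,0,0],[0,0,0],[0,0,0],[0,0,0],[0,0,0]]}'
python3 -m handwheel '{"claw":[0,0,0,0,0],"delta_pos":[[0,0,0],[0,0,0],[0,0,0],[0,0,0],[0,0,0]],"delta_rot":[[0,0,0],[0,0,0],[0,0,0],[0,0,0],[0,0,0]]}'
python3 -m handwheel '{"claw":[0,0,0,0],"delta_pos":[[-0.03,0,0],[-0.09,0,0],[-0.09,0,0],[-0.09,0,0]],"delta_rot":[[0,0,0],[0,0,0],[0,0,0],[0,0,0]]}'
python3 - <<'E'
from h import *
for n in("scene","top"):
    im,d=eyes.get_image(n); np.savez(f"pics/{n}1.npz",im=im,d=d); cv2.imwrite(f"pics/{n}1.png",im[:,:,::-1])
E
```

```text
time_s: 1.85
ee_pos: [0.5097, -0.3844, 0.1293]
ee_rot: [1.377, 1.089, -1.377]
ft_force: [-0.2, 0.1, 0.8]
finger_gap: 0.0838
time_s: 2.48
ee_pos: [0.509, -0.384, 0.1279]
ee_rot: [1.377, 1.091, -1.377]
ft_force: [-2.8, -0.6, 0.6]
finger_gap: 0.0339
time_s: 2.98
ee_pos: [0.5088, -0.3838, 0.2175]
ee_rot: [1.377, 1.091, -1.377]
ft_force: [-0.3, -0.0, -3.0]
finger_gap: 0.0301
```

View pics/scene1.png

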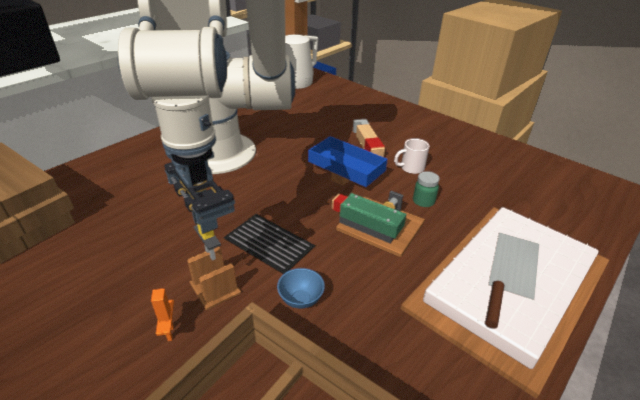

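The scene shows the fork held at about (210,240), above the rack. The jaws may have bitten late, so I'll check the fork's height in the hand.

```bash
python3 - <<'E'
from h import *
z=np.load("pics/scene1.npz"); P=cloud("scene",z["d"]); a=np.radians(-13.3)
M=np.array([[np.cos(a),-np.sin(a)],[np.sin(a),np.cos(a)]]); L=(P[...,:2]-[.5088,-.3838])@M
k=(abs(L[...,0])<.06)&(abs(L[...,1])<.03)&(P[...,2]>.1)&(P[...,2]<.24)
q=np.c_[L[k],P[...,2][k],z["im"][k]]
for lo in np.arange(.1,.24,.006):
    s=q[(q[:,2]>=lo)&(q[:,2]<lo+.006)]
    if len(s): print(round(lo,3),len(s),(s[:,:2].min(0)*1000).round(),(s[:,:2].max(0)*1000).round(),np.median(s[:,3:],0))
cv2.imwrite("pics/c3.png",cv2.resize(z["im"][190:290,160:260,::-1],(600,600),interpolation=cv2.INTER_CUBIC))
s=env.state();print(s["ee_pos"],s["joints"])
E
```

```text
0.112 4 [-12.  -7.] [17.  0.] [133.5 114.   99. ]
0.118 15 [-15.  -7.] [21.  1.] [119. 118. 111.]
0.124 16 [-19.  -7.] [21.  1.] [117.5 116.  114.5]
0.13 13 [-10.  -7.] [20.  0.] [118. 118. 115.]
0.136 9 [-15.  -7.] [19.  1.] [119. 117. 115.]
0.142 6 [18. -5.] [21.  1.] [121.5 114.5 110. ]
0.148 2 [19. -4.] [21. -1.] [116.5 107.5  98.5]
0.166 4 [ 39. -14.] [41.  3.] [100.   91.5  82.5]
0.172 84 [-42. -17.] [45. 11.] [81.  78.  72.5]
0.178 141 [-41. -17.] [44. 11.] [84. 82. 79.]
0.184 30 [-10. -15.] [16.  9.] [175.  149.   44.5]
0.19 27 [ -9. -15.] [16.  8.] [154. 132.  39.]
0.196 14 [-12. -15.] [19. 11.] [134.  115.5  44.5]
0.202 23 [-20. -18.] [24. 13.] [93. 84. 49.]
0.208 36 [-19. -18.] [27. 13.] [56.5 62.  66. ]
0.214 42 [-20. -18.] [27. 13.] [53. 62. 69.]
0.22 42 [-24. -17.] [27. 15.] [54. 62. 69.]
0.226 36 [-25. -18.] [28. 15.] [54. 61. 68.]
0.232 18 [-18. -18.] [29. 13.] [53. 61. 68.]
0.238 1 [-18. -17.] [-18. -17.] [64. 64. 68.]
[ 0.50841563 -0.38343591  0.21645284] [-7.39911350e-01  5.21930555e-01  1.32675264e+00  2.13195667e-05
  1.29541189e+00 -5.08923289e-01]
```

View pics/c3.png

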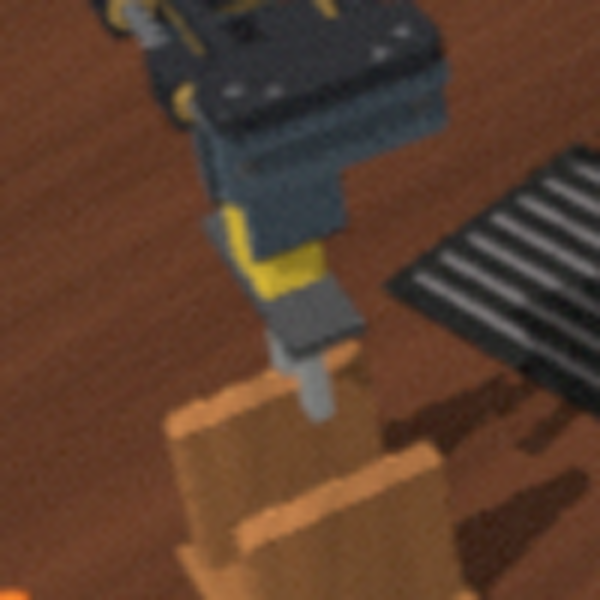

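The fork sits about 5 mm lower in the hand than nominal: its tip is at about TCP−97 mm. I'll carry it over the bar gap and compare it with the bar from there.

```bash
python3 -m handwheel '{"claw":[0,0,0,0,0],"delta_pos":[[0.0015,0.006,-0.06],[0.0015,0.012,-0.12],[0.0015,0.018,-0.18],[0.0015,0.025,-0.245],[0.0015,0.0307,-0.309]],"delta_rot":[[0,0,0],[0,0,0],[0,0,0],[0,0,0],[0,0,0]]}'
python3 -m handwheel '{"claw":[0,0,0,0,0],"delta_pos":[[0,0.006,-0.06],[0,0.012,-0.12],[0,0.0185,-0.185],[0,0.0185,-0.185],[0,0.0185,-0.185]],"delta_rot":[[-8,0,0],[-16,0,0],[-23.7,0,0],[-23.7,0,0],[-23.7,0,0]]}'
cat > look.py <<'E'
from h import *
import sys
o=np.array([.6617,.039]); a=np.radians(10.35); Rp=np.array([[np.cos(a),-np.sin(a)],[np.sin(a),np.cos(a)]])
s=env.state(); Rt=R.from_rotvec(s["ee_rot"]).as_matrix()
print("ee",s["ee_pos"],"press frame",(s["ee_pos"][:2]-o)@Rp*1000,"jaw yaw",np.degrees(np.arctan2(Rt[1,1],Rt[0,1])),"tilt",Rt[2,0],s["ft_force"].round(1),s["time_s"])
t=sys.argv[1]
for n in("scene","top"):
    im,d=eyes.get_image(n); np.savez(f"pics/{n}{t}.npz",im=im,d=d); cv2.imwrite(f"pics/{n}{t}.png",im[:,:,::-1])
E
python3 look.py 2
cat > prof.py <<'E'
from look import *
for n in("scene","top"):
    z=np.load(f"pics/{n}{t}.npz"); P=cloud(n,z["d"]); L=(P[...,:2]-o)@Rp*1000; tcp=(s["ee_pos"][:2]-o)@Rp*1000
    k=(abs(L[...,0]-tcp[0])<60)&(abs(L[...,1]-tcp[1])<30)&(P[...,2]>s["ee_pos"][2]-.11)&(P[...,2]<s["ee_pos"][2]-.01)
    q=np.c_[L[k],P[...,2][k]]
    for lo in np.arange(-.108,-.01,.008)+s["ee_pos"][2]:
        w=q[(q[:,2]>=lo)&(q[:,2]<lo+.008)]
        if len(w): print(n,round(lo,3),len(w),"x",w[:,0].min().round(),w[:,0].max().round(),"y",w[:,1].min().round(),w[:,1].max().round())
z=np.load(f"pics/scene{t}.npz")["im"]; c=proj("scene",np.r_[s["ee_pos"][:2],.1])[0].astype(int)
y=np.load(f"pics/top{t}.npz")["im"]; e=proj("top",np.r_[s["ee_pos"][:2],.1])[0].astype(int)
f=lambda i,c:cv2.resize(i[c[1]-45:c[1]+45,c[0]-40:c[0]+40,::-1],(400,450),interpolation=cv2.INTER_CUBIC)
cv2.imwrite(f"pics/p{t}.png",np.hstack([f(z,c),f(y,e)]))
E
python3 prof.py 2
```

```text
time_s: 3.7
ee_pos: [0.6081, -0.0925, 0.2151]
ee_rot: [1.377, 1.093, -1.379]
ft_force: [1.1, -0.8, -1.8]
finger_gap: 0.0298
time_s: 4.32
ee_pos: [0.6679, 0.0814, 0.2151]
ee_rot: [1.072, 1.292, -1.075]
ft_force: [0.4, -0.9, -1.5]
finger_gap: 0.0298
ee [0.66793935 0.08136771 0.21509188] press frame [13.74964028 40.55736567] jaw yaw 10.473206325045648 tilt -0.9999975235794425 [ 0.4 -0.9 -1.5] 4.325
ee [0.66804978 0.08013118 0.21572758] press frame [13.63611649 39.32111484] jaw yaw 10.376770173937844 tilt -0.9999990006431554 [ 1.1  0.8 -1.8] 4.425
scene 0.108 3 x -2.0 22.0 y 31.0 34.0
scene 0.116 20 x -8.0 30.0 y 30.0 41.0
scene 0.124 23 x -7.0 31.0 y 27.0 38.0
scene 0.132 21 x -8.0 30.0 y 28.0 38.0
scene 0.14 23 x -6.0 31.0 y 30.0 39.0
scene 0.148 19 x -7.0 30.0 y 29.0 37.0
scene 0.156 31 x -6.0 30.0 y 27.0 35.0
scene 0.164 24 x -30.0 54.0 y 20.0 50.0
scene 0.172 184 x -31.0 54.0 y 17.0 51.0
scene 0.18 36 x -1.0 50.0 y 19.0 45.0
scene 0.188 33 x -2.0 27.0 y 20.0 32.0
scene 0.196 35 x -5.0 30.0 y 20.0 27.0
scene 0.204 8 x -9.0 32.0 y 18.0 28.0
```

View pics/p2.png

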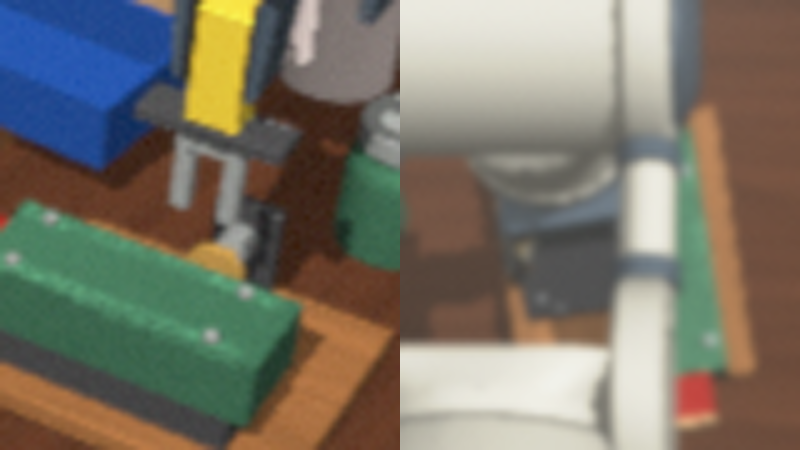

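The scene crop shows the fork above the bar, with its prong tips at (180,205) and (228,222) and the collar at (218,258). The fork is about 4 mm short of the TCP in press y. I'll shift by press (+3.4, +9.7) and then lower.

```bash
python3 -m handwheel '{"claw":[0,0,0,0],"delta_pos":[[0,0.0034,-0.0097],[0,0.0034,-0.0097],[0,0.0034,-0.0097],[0,0.0034,-0.0097]],"delta_rot":[[0,0,0],[0,0,0],[0,0,0],[0,0,0]]}'
python3 prof.py 3
```

```text
time_s: 5.03
ee_pos: [0.6701, 0.0913, 0.2164]
ee_rot: [1.074, 1.29, -1.074]
ft_force: [-0.3, -1.4, -1.4]
finger_gap: 0.0301
ee [0.67010185 0.09130543 0.21644454] press frame [17.66236833 49.94486716] jaw yaw 10.464714565885432 tilt -0.9999999985050464 [-0.3 -1.4 -1.4] 5.025
scene 0.108 2 x -2.0 6.0 y 46.0 47.0
scene 0.116 24 x -1.0 34.0 y 39.0 52.0
scene 0.124 19 x -2.0 35.0 y 40.0 49.0
scene 0.132 23 x -3.0 35.0 y 39.0 48.0
scene 0.14 21 x -1.0 35.0 y 37.0 47.0
scene 0.148 21 x -2.0 35.0 y 39.0 45.0
scene 0.156 30 x -3.0 34.0 y 37.0 44.0
scene 0.164 26 x -24.0 58.0 y 31.0 43.0
scene 0.172 182 x -26.0 59.0 y 28.0 61.0
scene 0.18 30 x 1.0 31.0 y 33.0 57.0
scene 0.188 37 x 1.0 31.0 y 32.0 47.0
scene 0.196 31 x -4.0 33.0 y 31.0 38.0
scene 0.204 13 x -7.0 39.0 y 29.0 37.0
```

```bash
python3 -m handwheel '{"claw":[0,0,0,0],"delta_pos":[[0,-0.001,0],[0.03,-0.001,0],[0.05,-0.001,0],[0.05,-0.001,0]],"delta_rot":[[0,0,0],[0,0,0],[0,0,0],[0,0,0]]}'
python3 -m handwheel '{"claw":[0,0,0],"delta_pos":[[0.01,0,0],[0.02,0,0],[0.02,0,0]],"delta_rot":[[0,0,0],[0,0,0],[0,0,0]]}'
python3 -m handwheel '{"claw":[0,0,0],"delta_pos":[[0.006,0,0],[0.012,0,0],[0.012,0,0]],"delta_rot":[[0,0,0],[0,0,0],[0,0,0]]}'
python3 prof.py 4
```

```text
time_s: 5.62
ee_pos: [0.6682, 0.0911, 0.1651]
ee_rot: [1.072, 1.292, -1.076]
ft_force: [-1.0, 0.2, -1.0]
finger_gap: 0.0298
time_s: 6.0
ee_pos: [0.6687, 0.0912, 0.1457]
ee_rot: [1.073, 1.291, -1.074]
ft_force: [-0.3, -0.1, -1.5]
finger_gap: 0.0297
time_s: 6.38
ee_pos: [0.6688, 0.0912, 0.1338]
ee_rot: [1.073, 1.291, -1.074]
ft_force: [0.3, -0.3, -2.2]
finger_gap: 0.0295
ee [0.66880542 0.09120552 0.1338399 ] press frame [16.36908814 50.07949708] jaw yaw 10.467143018625773 tilt -0.9999995210340118 [ 0.3 -0.3 -2.2] 6.375
scene 0.042 2 x 76.0 76.0 y 25.0 33.0
scene 0.05 3 x 31.0 76.0 y 21.0 63.0
scene 0.058 3 x 30.0 75.0 y 30.0 65.0
scene 0.066 5 x 22.0 76.0 y 25.0 51.0
scene 0.074 102 x -43.0 76.0 y 20.0 47.0
scene 0.082 64 x -41.0 71.0 y 21.0 51.0
scene 0.09 164 x -28.0 56.0 y 28.0 60.0
scene 0.098 37 x -2.0 44.0 y 33.0 55.0
scene 0.106 25 x -1.0 30.0 y 32.0 43.0
scene 0.114 33 x -7.0 35.0 y 29.0 37.0
scene 0.122 5 x 5.0 37.0 y 35.0 55.0
```

View pics/p4.png

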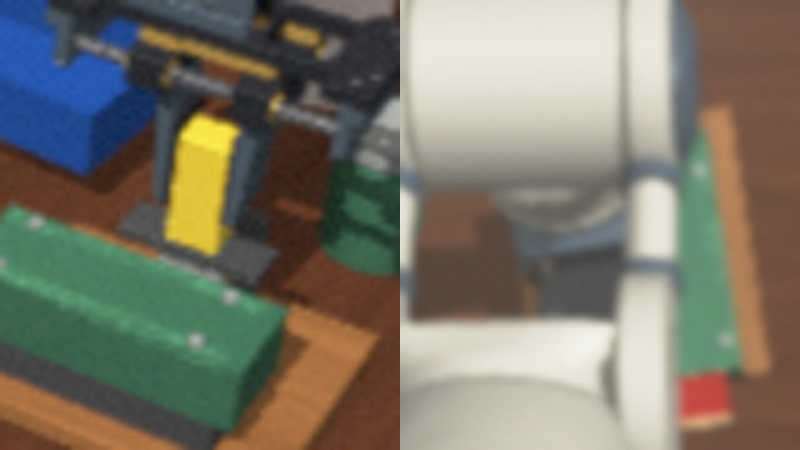

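Fork straddles the bar without contact. Now push the collar in +y (tool −z).

```bash
python3 -m handwheel '{"claw":[0,0,0,0],"delta_pos":[[0,0,-0.006],[0,0,-0.010],[0,0,-0.014],[0,0,-0.014]],"delta_rot":[[0,0,0],[0,0,0],[0,0,0],[0,0,0]]}'
python3 -m handwheel '{"claw":[0,0,0,0],"delta_pos":[[0,0,-0.004],[0,0,-0.008],[0,0,-0.011],[0,0,-0.011]],"delta_rot":[[0,0,0],[0,0,0],[0,0,0],[0,0,0]]}'
python3 prof.py 5 | head -1
```

```text
time_s: 6.98
ee_pos: [0.6667, 0.1051, 0.1346]
ee_rot: [1.073, 1.29, -1.073]
ft_force: [1.0, -3.1, -0.7]
finger_gap: 0.0299
time_s: 7.48
ee_pos: [0.6648, 0.1156, 0.1346]
ee_rot: [1.073, 1.289, -1.073]
ft_force: [0.9, -5.4, -1.1]
finger_gap: 0.0299
ee [0.6648211  0.11563632 0.13458505] press frame [16.83885829 74.82859934] jaw yaw 10.475458732234854 tilt -0.9999997328058349 [ 0.9 -5.4 -1.1] 7.475
```

View pics/p5.png

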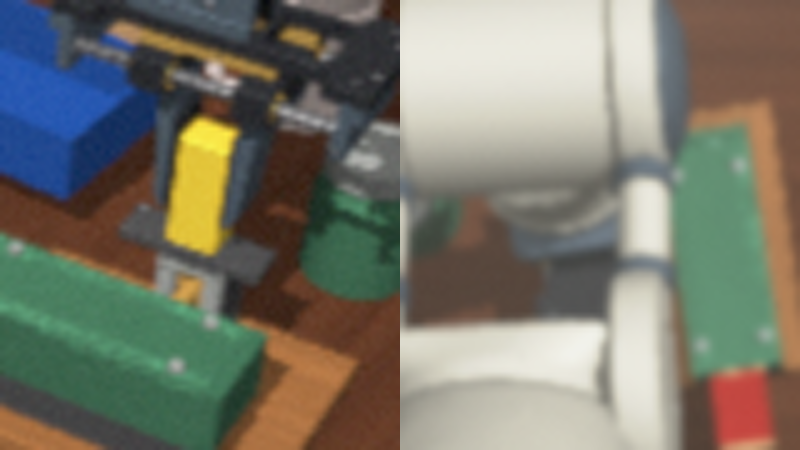

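The prongs straddle the bar and press on the collar, with 5.4 N on the tool, and the red end now shows much longer (top half, 715–770 × 370–450). I'll measure the pop.

```bash
cat > beam.py <<'E'
from look import *
for q in ("0",t):
  for n in("scene","top"):
    z=np.load(f"pics/{n}{q}.npz"); P=cloud(n,z["d"]); h=cv2.cvtColor(z["im"],cv2.COLOR_RGB2HSV); L=(P[...,:2]-o)@Rp*1000
    k=(cv2.inRange(h,(0,150,70),(8,255,255))>0)&(L[...,0]>-260)&(L[...,0]<-60)&(abs(L[...,1])<40)&(P[...,2]>.068)
    print(q,n,k.sum(),"red x",np.percentile(L[k][:,0],[2,98]).round(),"y",np.percentile(L[k][:,1],[2,98]).round(),"z",np.median(P[k][:,2]))
E
python3 beam.py 6; python3 -m handwheel '{"claw":[0,0],"delta_pos":[[0,0,0],[0,0,0]],"delta_rot":[[0,0,0],[0,0,0]]}';python3 beam.py 7
```

```text
ee [0.66483689 0.11546859 0.13459671] press frame [16.82425578 74.66076909] jaw yaw 10.46782741921285 tilt -0.99999972472931 [ 1.6 -5.8 -0.9] 7.575
0 scene 75 red x [-121.  -99.] y [-20.  18.] z 0.07386295829456702
0 top 78 red x [-116.  -92.] y [-17.  18.] z 0.07455048439381617
6 scene 156 red x [-147. -100.] y [-18.  21.] z 0.07341566702918056
6 top 129 red x [-143. -101.] y [-15.  20.] z 0.07352183105421739
time_s: 7.92
ee_pos: [0.6649, 0.1154, 0.1346]
ee_rot: [1.074, 1.289, -1.074]
ft_force: [1.2, -5.3, -0.4]
finger_gap: 0.0297
ee [0.66486425 0.11540857 0.13462935] press frame [16.840385   74.59680591] jaw yaw 10.459740753781409 tilt -0.9999997279499615 [ 1.2 -5.3 -0.4] 7.925
0 scene 75 red x [-121.  -99.] y [-20.  18.] z 0.07386295829456702
0 top 78 red x [-116.  -92.] y [-17.  18.] z 0.07455048439381617
7 scene 153 red x [-154. -106.] y [-18.  20.] z 0.07339181458463917
7 top 131 red x [-146. -105.] y [-15.  20.] z 0.07408508222538823
```

Popped by about 30 mm. Now back off, lift, and return to the rack.

```bash
python3 -m handwheel '{"claw":[0,0,0,0,0],"delta_pos":[[0,0,0.01],[0,0,0.02],[0,0,0.0255],[0,0,0.0255],[0,0,0.0255]],"delta_rot":[[0,0,0],[0,0,0],[0,0,0],[0,0,0],[0,0,0]]}'
python3 -m handwheel '{"claw":[0,0,0,0,0],"delta_pos":[[-0.01,0,0],[-0.03,0,0],[-0.06,0,0],[-0.082,0,0],[-0.082,0,0]],"delta_rot":[[0,0,0],[0,0,0],[0,0,0],[0,0,0],[0,0,0]]}'
python3 prof.py 8
```

```text
time_s: 8.65
ee_pos: [0.6691, 0.091, 0.1343]
ee_rot: [1.074, 1.29, -1.074]
ft_force: [0.4, 0.3, -1.3]
finger_gap: 0.0299
time_s: 9.28
ee_pos: [0.6702, 0.091, 0.2186]
ee_rot: [1.075, 1.287, -1.071]
ft_force: [-0.7, 0.1, -2.3]
finger_gap: 0.0298
ee [0.67018539 0.09103506 0.21864058] press frame [17.69597796 49.6638887 ] jaw yaw 10.481693162736368 tilt -0.9999928884821065 [-0.7  0.1 -2.3] 9.275
scene 0.111 3 x 1.0 29.0 y 42.0 45.0
scene 0.119 22 x -3.0 34.0 y 39.0 53.0
scene 0.127 21 x -2.0 34.0 y 40.0 51.0
scene 0.135 27 x -4.0 35.0 y 40.0 48.0
scene 0.143 17 x -2.0 36.0 y 40.0 51.0
scene 0.151 20 x -2.0 36.0 y 37.0 49.0
scene 0.159 37 x -3.0 35.0 y 36.0 48.0
scene 0.167 26 x -23.0 58.0 y 30.0 56.0
scene 0.175 178 x -26.0 58.0 y 29.0 62.0
scene 0.183 33 x -13.0 45.0 y 32.0 55.0
scene 0.191 34 x 1.0 31.0 y 29.0 47.0
scene 0.199 34 x -8.0 35.0 y 30.0 40.0
scene 0.207 12 x -1.0 37.0 y 31.0 36.0
```

```bash
python3 -m handwheel '{"claw":[0,0,0,0,0],"delta_pos":[[0,-0.03,0.054],[0,-0.06,0.108],[0,-0.09,0.162],[0,-0.12,0.216],[0,-0.15,0.27]],"delta_rot":[[0,0,0],[0,0,0],[0,0,0],[0,0,0],[0,0,0]]}'
python3 -m handwheel '{"claw":[0,0,0,0,0],"delta_pos":[[0,-0.03,0.054],[0,-0.06,0.108],[0,-0.094,0.168],[0,-0.094,0.168],[0,-0.094,0.168]],"delta_rot":[[8,0,0],[16,0,0],[23.7,0,0],[23.7,0,0],[23.7,0,0]]}'
python3 - <<'E'
from h import *
s=env.state();Rt=R.from_rotvec(s["ee_rot"]).as_matrix(); print(s["ee_pos"],np.degrees(np.arctan2(Rt[1,1],Rt[0,1])),Rt[2,0])
print(delta([.5085,-.384,.150]))
E
```

```text
time_s: 10.0
ee_pos: [0.5694, -0.2035, 0.2152]
ee_rot: [1.073, 1.292, -1.074]
ft_force: [0.8, -0.4, -1.4]
finger_gap: 0.03
time_s: 10.62
ee_pos: [0.5083, -0.3842, 0.2153]
ee_rot: [1.378, 1.093, -1.378]
ft_force: [-0.7, 0.3, -1.5]
finger_gap: 0.0296
[ 0.50832055 -0.38418669  0.21529586] -13.256272832072963 -0.9999982827662129
[ 0.0652958   0.00022904 -0.00015076]
```

Aligned over the rack. I'll lower to just above rest, then check the force before opening.

```bash
python3 -m handwheel '{"claw":[0,0,0,0],"delta_pos":[[0.03,0,0],[0.06,0,0],[0.074,0,0],[0.074,0,0]],"delta_rot":[[0,0,0],[0,0,0],[0,0,0],[0,0,0]]}'
python3 -m handwheel '{"claw":[0,0,0],"delta_pos":[[0.004,0,0],[0.0075,0,0],[0.0075,0,0]],"delta_rot":[[0,0,0],[0,0,0],[0,0,0]]}'
python3 look.py 9 >/dev/null; python3 - <<'E'
from h import *
z=np.load("pics/scene9.npz"); P=cloud("scene",z["d"]); s=env.state()
k=(np.linalg.norm(P[...,:2]-s["ee_pos"][:2],axis=-1)<.05)&(cv2.inRange(z["im"],(60,60,55),(105,105,100))>0)&(P[...,2]>.07)&(P[...,2]<.112)
print(k.sum(),np.percentile(P[k][:,2],[5,25,50,75,95]),s["ft_force"])
cv2.imwrite("pics/c9.png",cv2.resize(z["im"][200:310,160:260,::-1],(500,550),interpolation=cv2.INTER_CUBIC))
E
```

```text
time_s: 11.12
ee_pos: [0.5089, -0.3832, 0.1417]
ee_rot: [1.377, 1.094, -1.377]
ft_force: [-0.6, -0.5, -1.1]
finger_gap: 0.0298
time_s: 11.5
ee_pos: [0.5094, -0.3847, 0.1359]
ee_rot: [1.377, 1.089, -1.377]
ft_force: [-0.1, -0.3, 4.9]
finger_gap: 0.03
155 [0.09192224 0.0963725  0.09740791 0.09829386 0.09972597] [ 1.07440947 -0.5456065   6.57697352]
```

View pics/c9.png

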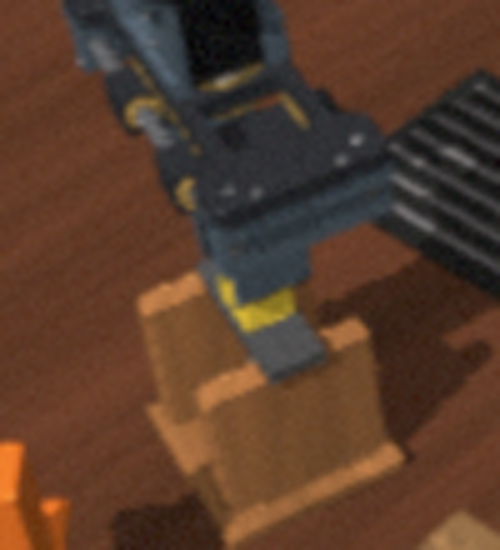

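The guard lies across both walls at (290,350), with its top at z ≈ 0.098 as expected. Release and rise.

```bash
python3 -m handwheel '{"claw":[100,100,100,100,100],"delta_pos":[[0,0,0],[0,0,0],[0,0,0],[0,0,0],[0,0,0]],"delta_rot":[[0,0,0],[0,0,0],[0,0,0],[0,0,0],[0,0,0]]}'
python3 -m handwheel '{"claw":[100,100,100,100],"delta_pos":[[-0.02,0,0],[-0.06,0,0],[-0.09,0,0],[-0.09,0,0]],"delta_rot":[[0,0,0],[0,0,0],[0,0,0],[0,0,0]]}'
python3 -m handwheel '{"claw":[100,100,100,100,100],"delta_pos":[[0,-0.010,-0.06],[0,-0.020,-0.12],[0,-0.030,-0.18],[0,-0.040,-0.24],[0,-0.050,-0.29]],"delta_rot":[[0,0,0],[0,0,0],[0,0,0],[0,0,0],[0,0,0]]}'
python3 -m handwheel '{"claw":[100,100,100,100,100],"delta_pos":[[0,-0.010,-0.05],[0,-0.020,-0.104],[0,-0.020,-0.104],[0,-0.020,-0.104],[0,-0.020,-0.104]],"delta_rot":[[10,0,0],[20,0,0],[30,0,0],[40,0,0],[50,0,0]]}'
python3 -m handwheel '{"claw":[100,100,100,100],"delta_pos":[[0,0,0],[0,0,0],[0,0,0],[0,0,0]],"delta_rot":[[10,0,0],[16.4,0,0],[16.4,0,0],[16.4,0,0]]}'
python3 look.py 10; python3 - <<'E'
from h import *
z=np.load("pics/scene10.npz"); P=cloud("scene",z["d"]); h=cv2.cvtColor(z["im"],cv2.COLOR_RGB2HSV)
k=(cv2.inRange(h,(22,120,100),(35,255,255))>0)&(np.linalg.norm(P[...,:2]-[.509,-.384],axis=-1)<.06)
Q=P[k]; print("fork yellow",k.sum(),Q[:,2].min(),Q[:,2].max()); [print(lo,Q[(Q[:,2]>lo)&(Q[:,2]<lo+.02)].mean(0)) for lo in(.105,.125,.145,.16)]
print("to beam",delta([.5316,.0163,.052]))
E
python3 beam.py 11 | tail -2
```

```text
time_s: 12.22
ee_pos: [0.5089, -0.3843, 0.1349]
ee_rot: [1.377, 1.091, -1.377]
ft_force: [0.8, -1.3, -0.0]
finger_gap: 0.0769
time_s: 12.72
ee_pos: [0.5098, -0.3851, 0.2274]
ee_rot: [1.377, 1.086, -1.376]
ft_force: [0.1, -0.2, -0.4]
finger_gap: 0.0911
time_s: 13.35
ee_pos: [0.526, -0.0883, 0.2242]
ee_rot: [1.377, 1.092, -1.378]
ft_force: [1.4, -0.0, -0.1]
finger_gap: 0.0909
time_s: 13.98
ee_pos: [0.5304, 0.0156, 0.2241]
ee_rot: [1.963, 0.462, -1.966]
ft_force: [-0.6, -0.7, 0.4]
finger_gap: 0.0913
time_s: 14.48
ee_pos: [0.5307, 0.0153, 0.2245]
ee_rot: [2.125, 0.196, -2.126]
ft_force: [-0.4, -0.1, -0.6]
finger_gap: 0.0911
ee [0.53070994 0.01526742 0.2245199 ] press frame [-133.12248187    0.18735479] jaw yaw -79.48244588917635 tilt -0.9999997854346832 [-0.4 -0.1 -0.6] 14.475
fork yellow 398 0.0946990272225674 0.1697276250112324
0.105 [ 0.51943409 -0.3931868   0.11499097]
0.125 [ 0.51888431 -0.39340657  0.13540294]
0.145 [ 0.51841229 -0.39285462  0.15618349]
0.16 [ 0.51190418 -0.38900626  0.16620736]
to beam [ 0.17270477 -0.00085201 -0.0010372 ]
0 top 78 red x [-116.  -92.] y [-17.  18.
[... 280 characters left out ...]
",np.median(P[k][:,2]))
                              ~~~~~~~~~~~~~^^^^^^^^^^^^^^^^^^
    return _quantile_unchecked(
        a, q, axis, out, overwrite_input, method, keepdims, weights)
    return _ureduce(a,
                    func=_quantile_ureduce_func,
    ...<5 lines>...
                    overwrite_input=overwrite_input,
                    method=method)
    r = func(a, **kwargs)
    result = _quantile(arr,
                       quantiles=q,
    ...<2 lines>...
                       out=out,
                       weights=wgt)
    slices_having_nans = np.isnan(arr[-1, ...])
                                  ~~~^^^^^^^^^
IndexError: index -1 is out of bounds for axis 0 with size 0
```

The fork hangs upright with its handle top at 0.170. Descend on the red end and grip.

```bash
python3 -m handwheel '{"claw":[100,100,100,100,100],"delta_pos":[[0.05,0,0],[0.10,0,0],[0.14,0,0],[0.172,0,0],[0.172,0,0]],"delta_rot":[[0,0,0],[0,0,0],[0,0,0],[0,0,0],[0,0,0]]}'
python3 -m handwheel '{"claw":[0,0,0,0,0],"delta_pos":[[0,0,0],[0,0,0],[0,0,0],[0,0,0],[0,0,0]],"delta_rot":[[0,0,0],[0,0,0],[0,0,0],[0,0,0],[0,0,0]]}'
python3 -m handwheel '{"claw":[0,0,0,0],"delta_pos":[[0,0,0],[0,0,0],[0,0,0],[0,0,0]],"delta_rot":[[0,0,0],[0,0,0],[0,0,0],[0,0,0]]}'
```

```text
time_s: 15.3
ee_pos: [0.5296, 0.0153, 0.0513]
ee_rot: [2.123, 0.194, -2.131]
ft_force: [0.6, 0.5, 0.5]
finger_gap: 0.0912
time_s: 15.92
ee_pos: [0.531, 0.0153, 0.0531]
ee_rot: [2.127, 0.193, -2.126]
ft_force: [-0.2, 0.5, 0.3]
finger_gap: 0.0438
time_s: 16.42
ee_pos: [0.5307, 0.0153, 0.0529]
ee_rot: [2.126, 0.193, -2.127]
ft_force: [-1.8, 0.8, 1.6]
finger_gap: 0.0357
```

```bash
python3 -m handwheel '{"claw":[0,0,0,0,0],"delta_pos":[[0,0,0.012],[0,0,0.03],[0,0,0.05],[0,0,0.07],[0,0,0.07]],"delta_rot":[[0,0,0],[0,0,0],[0,0,0],[0,0,0],[0,0,0]]}'
python3 -m handwheel '{"claw":[0,0,0,0,0],"delta_pos":[[0,0,0.015],[0,0,0.03],[0,0,0.045],[0,0,0.045],[0,0,0.045]],"delta_rot":[[0,0,0],[0,0,0],[0,0,0],[0,0,0],[0,0,0]]}'
python3 look.py 12;python3 - <<'E'
from h import *
z=np.load("pics/scene12.npz")["im"]
cv2.imwrite("pics/c12.png",cv2.resize(z[120:290,190:430,::-1],(720,510),interpolation=cv2.INTER_CUBIC))
E
```

```text
time_s: 17.05
ee_pos: [0.4602, 0.0026, 0.053]
ee_rot: [2.125, 0.193, -2.129]
ft_force: [1.0, -0.0, -1.7]
finger_gap: 0.0357
time_s: 17.68
ee_pos: [0.4183, -0.0055, 0.053]
ee_rot: [2.128, 0.193, -2.126]
ft_force: [-0.1, 0.1, -1.1]
finger_gap: 0.0359
ee [ 0.41834313 -0.00554357  0.05299214] press frame [-2.47399855e+02 -9.71032150e-02] jaw yaw -79.6474261133614 tilt -0.9999997276500365 [-0.1  0.1 -1.1] 17.675
```

View pics/c12.png

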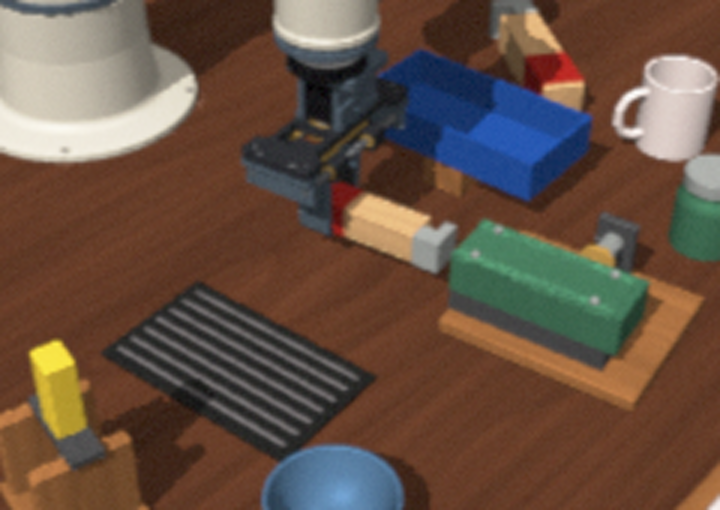

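The beam is out and level, with its heel at crop (435,245), clear of the mouth, and the bar's collar is back near home. Next: lift slightly, carry over the mat, lower.

```bash
python3 -m handwheel '{"claw":[0,0,0,0,0],"delta_pos":[[-0.03,0,0],[-0.03,0.06,0.01],[-0.03,0.12,0.02],[-0.03,0.18,0.0264],[-0.03,0.193,0.0264]],"delta_rot":[[0,0,0],[0,0,0],[0,0,0],[0,0,0],[0,0,0]]}'
python3 -m handwheel '{"claw":[0,0,0,0,0],"delta_pos":[[0,0,0],[0.02,0,0],[0.04,0,0],[0.055,0,0],[0.055,0,0]],"delta_rot":[[0,0,0],[0,0,0],[0,0,0],[0,0,0],[0,0,0]]}'
python3 look.py 13
```

```text
time_s: 18.4
ee_pos: [0.4275, -0.2037, 0.083]
ee_rot: [2.129, 0.188, -2.126]
ft_force: [0.2, -0.1, -1.5]
finger_gap: 0.0363
time_s: 19.02
ee_pos: [0.4259, -0.1981, 0.0272]
ee_rot: [2.124, 0.197, -2.129]
ft_force: [-0.7, -0.1, -0.4]
finger_gap: 0.0361
ee [ 0.42588101 -0.19813125  0.02723602] press frame [-274.58506819 -190.90538244] jaw yaw -79.5362005525129 tilt -0.9999963322629364 [-0.7 -0.1 -0.4] 19.025
```

```bash
python3 -m handwheel '{"claw":[0,0,0],"delta_pos":[[0.003,0,0],[0.0055,0,0],[0.0055,0,0]],"delta_rot":[[0,0,0],[0,0,0],[0,0,0]]}'
python3 -m handwheel '{"claw":[80,80,80,80,80],"delta_pos":[[0,0,0],[0,0,0],[0,0,0],[0,0,0],[0,0,0]],"delta_rot":[[0,0,0],[0,0,0],[0,0,0],[0,0,0],[0,0,0]]}'
python3 -m handwheel '{"claw":[80,80,80,80],"delta_pos":[[-0.02,0,0],[-0.05,0,0],[-0.05,0,0],[-0.05,0,0]],"delta_rot":[[0,0,0],[0,0,0],[0,0,0],[0,0,0]]}'
python3 look.py 14; cat > bm.py <<'E'
from h import *
import sys
t=sys.argv[1]
for n in("scene","top"):
    z=np.load(f"pics/{n}{t}.npz"); P=cloud(n,z["d"]); h=cv2.cvtColor(z["im"],cv2.COLOR_RGB2HSV)
    r=(P[...,0]>.35)&(P[...,0]<.65)&(P[...,1]>-.27)&(P[...,1]<-.13)
    k=r&(P[...,2]>.033)&(P[...,2]<.046)
    k=cv2.morphologyEx(k.astype(np.uint8),cv2.MORPH_OPEN,np.ones((3,3)))>0
    if k.sum()>20: print(n,"beam top",k.sum(),rect(P[k]),"z",np.median(P[k][:,2]),np.percentile(P[k][:,0],[5,95]))
E
python3 bm.py 14
```

```text
time_s: 19.5
ee_pos: [0.4265, -0.2, 0.0224]
ee_rot: [2.127, 0.193, -2.127]
ft_force: [-0.8, 0.0, -1.2]
finger_gap: 0.036
time_s: 20.12
ee_pos: [0.4265, -0.2, 0.0224]
ee_rot: [2.127, 0.193, -2.127]
ft_force: [-0.6, 0.2, -0.3]
finger_gap: 0.0729
time_s: 20.62
ee_pos: [0.4264, -0.2, 0.0721]
ee_rot: [2.127, 0.193, -2.127]
ft_force: [0.3, -0.5, -0.8]
finger_gap: 0.0725
ee [ 0.42641423 -0.19995947  0.07210703] press frame [-274.38898534 -192.79965133] jaw yaw -79.63332595878882 tilt -0.9999999970421461 [ 0.3 -0.5 -0.8] 20.625
scene beam top 633 (array([ 0.5287, -0.2002]), array([0.0869, 0.2512]), 76.5) z 0.039086189845408126 [0.41800828 0.63812663]
top beam top 100 (array([ 0.5366, -0.1817]), array([0.0542, 0.0291]), 0.1) z 0.03912578388111854 [0.51318079 0.55992875]
```

```bash
python3 - <<'E'
from h import *
for n in("scene","top"):
    z=np.load(f"pics/{n}14.npz"); P=cloud(n,z["d"])
    d=P[...,:2]-[.4806,-.190]; a=np.radians(10.35); L=d@np.array([[np.cos(a),-np.sin(a)],[np.sin(a),np.cos(a)]])*1000
    k=(abs(L[...,0])<100)&(abs(L[...,1])<30)&(P[...,2]>.034)&(P[...,2]<.045)
    k=cv2.morphologyEx(k.astype(np.uint8),cv2.MORPH_OPEN,np.ones((2,2)))>0
    print(n,k.sum(),np.percentile(L[k],[0,2,98,100],axis=0).round(1).tolist(),rect(P[k]))
E
```

```text
scene 554 [[nan, nan], [nan, nan], [nan, nan], [nan, nan]] (array([ 0.4804, -0.1785]), array([0.1533, 0.066 ]), 10.4)
top 110 [[nan, nan], [nan, nan], [nan, nan], [nan, nan]] (array([ 0.5311, -0.1621]), array([0.0271, 0.0985]), 47.5)
```

```bash
python3 -m handwheel '{"claw":[80,80,80,80,80],"delta_pos":[[0,0,-0.055],[0,0,-0.055],[0.03,0,-0.055],[0.046,0,-0.055],[0.046,0,-0.055]],"delta_rot":[[0,0,0],[0,0,0],[0,0,0],[0,0,0],[0,0,0]]}'
python3 -m handwheel '{"claw":[0,0,0,0,0],"delta_pos":[[0,0,0],[0,0,0],[0,0,0],[0,0,0],[0,0,0]],"delta_rot":[[0,0,0],[0,0,0],[0,0,0],[0,0,0],[0,0,0]]}'
python3 -m handwheel '{"claw":[0,0,0],"delta_pos":[[0,0,0],[0,0,0],[0,0,0]],"delta_rot":[[0,0,0],[0,0,0],[0,0,0]]}'
python3 -m handwheel '{"claw":[0,0,0,0,0],"delta_pos":[[-0.02,0,0],[-0.06,0,0],[-0.11,0,0],[-0.13,0,0],[-0.13,0,0]],"delta_rot":[[0,0,0],[0,0,0],[0,0,0],[0,0,0],[0,0,0]]}'
python3 look.py 15; python3 - <<'E'
from h import *
s=env.state(); e=s["ee_pos"]
z=np.load("pics/scene15.npz"); P=cloud("scene",z["d"])
a=np.radians(10.35); L=(P[...,:2]-e[:2])@np.array([[np.cos(a),-np.sin(a)],[np.sin(a),np.cos(a)]])*1000; dz=(P[...,2]-e[2])*1000
k=(abs(L[...,0])<110)&(abs(L[...,1])<22)&(dz>-40)&(dz<20)
print(k.sum(),"x",np.percentile(L[k][:,0],[0,1,50,99,100]).round(),"dz",np.percentile(dz[k],[0,2,98]).round())
for x0 in range(-90,90,20):
    w=k&(L[...,0]>x0)&(L[...,0]<x0+20)
    if w.any(): print(x0,w.sum(),np.percentile(dz[w],[2,98]).round(),np.percentile(L[w][:,1],[2,98]).round())
print("to crate",delta([.429,.2035,.17]))
E
```

```text
time_s: 21.35
ee_pos: [0.4795, -0.1897, 0.0252]
ee_rot: [2.125, 0.195, -2.13]
ft_force: [0.6, 0.1, 0.9]
finger_gap: 0.0729
time_s: 21.98
ee_pos: [0.4807, -0.1902, 0.0267]
ee_rot: [2.127, 0.193, -2.126]
ft_force: [-1.2, 0.2, 5.9]
finger_gap: 0.0358
time_s: 22.35
ee_pos: [0.4808, -0.1902, 0.0267]
ee_rot: [2.127, 0.193, -2.126]
ft_force: [-2.1, -0.4, 6.3]
finger_gap: 0.0358
time_s: 22.98
ee_pos: [0.4813, -0.1904, 0.1575]
ee_rot: [2.128, 0.191, -2.124]
ft_force: [-0.4, 0.1, -2.2]
finger_gap: 0.0363
ee [ 0.48126738 -0.19042687  0.15751701] press frame [-218.71574073 -193.27712446] jaw yaw -79.63029686542328 tilt -0.9999963712249995 [-0.4  0.1 -2.2] 22.975
685 x [-81. -77.  40.  80.  80.] dz [-20. -18.  17.]
-90 18 [-18.   0.] [-22. -18.]
-70 34 [-19.   1.] [-22. -18.]
-50 39 [-19.   2.] [-22. -18.]
-30 8 [-17.  15.] [-21.  16.]
-10 44 [12. 18.] [-7. 18.]
10 131 [-16.  17.] [-22.  20.]
30 137 [-16.  16.] [-21.  14.]
50 118 [-18.  16.] [-21.  12.]
70 156 [-19.  16.] [-21.  17.]
to crate [-0.01419708 -0.39618638 -0.02041604]
```

Lifted by its middle, with ends at −81/+80 mm about the TCP. Carry to above the crate and turn to 4.5°.

```bash
python3 -m handwheel '{"claw":[0,0,0,0,0],"delta_pos":[[-0.014,-0.05,-0.003],[-0.014,-0.11,-0.006],[-0.014,-0.17,-0.009],[-0.014,-0.23,-0.012],[-0.014,-0.29,-0.015]],"delta_rot":[[0,0,0],[0,0,0],[0,0,0],[0,0,0],[0,0,0]]}'
python3 -m handwheel '{"claw":[0,0,0,0,0],"delta_pos":[[0,-0.05,-0.003],[0,-0.09,-0.005],[0,-0.106,-0.0054],[0,-0.106,-0.0054],[0,-0.106,-0.0054]],"delta_rot":[[3,0,0],[5.9,0,0],[5.9,0,0],[5.9,0,0],[5.9,0,0]]}'
python3 look.py 16; python3 - <<'E'
from h import *
s=env.state(); e=s["ee_pos"]
print("to crate",delta([.429,.2035,.0665]))
for n in("scene","top"):
    z=np.load(f"pics/{n}16.npz"); P=cloud(n,z["d"]); h=cv2.cvtColor(z["im"],cv2.COLOR_RGB2HSV)
    m=(cv2.inRange(h,(100,110,40),(130,255,255))>0)&(P[...,2]>.07)&(P[...,2]<.095)&(abs(P[...,0]-.43)<.17)&(abs(P[...,1]-.2)<.12)
    print(n,m.sum(),rect(P[m]) if m.any() else 0)
z=np.load("pics/scene16.npz"); P=cloud("scene",z["d"])
a=np.radians(4.5); L=(P[...,:2]-e[:2])@np.array([[np.cos(a),-np.sin(a)],[np.sin(a),np.cos(a)]])*1000; dz=(P[...,2]-e[2])*1000
k=(abs(L[...,0])<110)&(abs(L[...,1])<24)&(dz>-40)&(dz<5)
print(k.sum(),"x",np.percentile(L[k],[0,1,99,100],axis=0).round().tolist(),"dz",np.percentile(dz[k],[0,2,98]).round())
cv2.imwrite("pics/c16.png",cv2.resize(z["im"][100:260,270:470,::-1],(700,560),interpolation=cv2.INTER_CUBIC))
E
```

```text
time_s: 23.7
ee_pos: [0.4421, 0.0995, 0.1691]
ee_rot: [2.125, 0.193, -2.129]
ft_force: [2.1, 0.5, -1.3]
finger_gap: 0.0356
time_s: 24.32
ee_pos: [0.4294, 0.2021, 0.1699]
ee_rot: [2.18, 0.084, -2.183]
ft_force: [0.7, 0.5, -1.7]
finger_gap: 0.0357
ee [0.42939982 0.20205091 0.16992158] press frame [-199.22648871  202.13307254] jaw yaw -85.54340081762702 tilt -0.9999993707061413 [ 0.7  0.5 -1.7] 24.325
to crate [ 0.10372618 -0.00157419  0.0004723 ]
scene 690 (array([0.4269, 0.2023]), array([0.2313, 0.126 ]), 4.7)
top 93 (array([0.4309, 0.2048]), array([0.2225, 0.1186]), 4.3)
300 x [[-81.0, -24.0], [-81.0, -24.0], [78.0, 15.0], [80.0, 23.0]] dz [-26. -22.   4.]
```

View pics/c16.png

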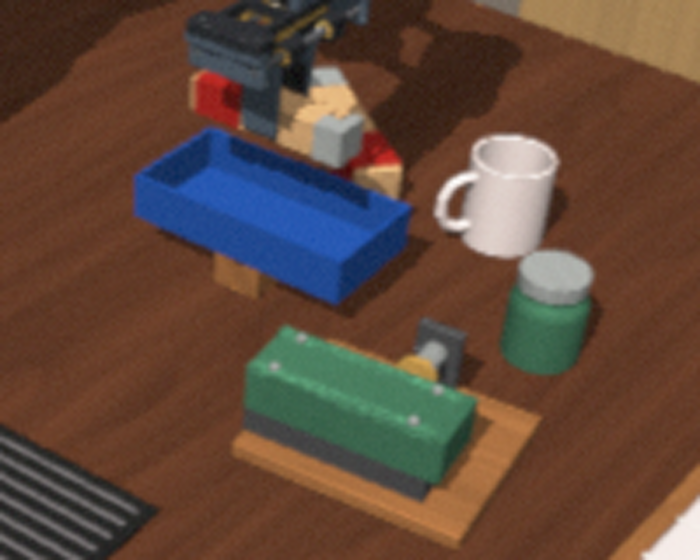

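The beam hangs in line over the crate (heel at crop (340,140)), the crate is level, and the mug and canister are undisturbed. Lower gently.

```bash
python3 -m handwheel '{"claw":[0,0,0,0,0],"delta_pos":[[0.02,-0.0015,0],[0.05,-0.0015,0],[0.075,-0.0015,0],[0.09,-0.0015,0],[0.096,-0.0015,0]],"delta_rot":[[0,0,0],[0,0,0],[0,0,0],[0,0,0],[0,0,0]]}'
python3 -m handwheel '{"claw":[0,0,0],"delta_pos":[[0,0,0],[0.002,0,0],[0.004,0,0]],"delta_rot":[[0,0,0],[0,0,0],[0,0,0]]}'
python3 -m handwheel '{"claw":[0,0,0],"delta_pos":[[0.001,0,0],[0.002,0,0],[0.002,0,0]],"delta_rot":[[0,0,0],[0,0,0],[0,0,0]]}'
```

```text
time_s: 25.05
ee_pos: [0.4293, 0.2038, 0.0738]
ee_rot: [2.181, 0.084, -2.183]
ft_force: [1.0, -0.3, -1.3]
finger_gap: 0.0358
time_s: 25.42
ee_pos: [0.4297, 0.2047, 0.0708]
ee_rot: [2.183, 0.085, -2.181]
ft_force: [0.3, -0.1, -1.8]
finger_gap: 0.0361
time_s: 25.8
ee_pos: [0.4293, 0.2046, 0.0684]
ee_rot: [2.182, 0.085, -2.182]
ft_force: [0.5, -0.3, -2.0]
finger_gap: 0.0358
```

```bash
python3 -m handwheel '{"claw":[0,0,0],"delta_pos":[[0.001,0,0],[0.002,0,0],[0.002,0,0]],"delta_rot":[[0,0,0],[0,0,0],[0,0,0]]}'
python3 -m handwheel '{"claw":[0,0,0],"delta_pos":[[0.001,0,0],[0.0015,0,0],[0.0015,0,0]],"delta_rot":[[0,0,0],[0,0,0],[0,0,0]]}'
```

```text
time_s: 26.18
ee_pos: [0.4293, 0.2045, 0.0663]
ee_rot: [2.181, 0.085, -2.182]
ft_force: [-0.5, 0.5, -1.8]
finger_gap: 0.0357
time_s: 26.55
ee_pos: [0.4293, 0.2045, 0.0649]
ee_rot: [2.182, 0.085, -2.182]
ft_force: [0.1, 0.1, -1.0]
finger_gap: 0.0362
```

```bash
python3 -m handwheel '{"claw":[0,0,0],"delta_pos":[[0.0005,0,0],[0.001,0,0],[0.001,0,0]],"delta_rot":[[0,0,0],[0,0,0],[0,0,0]]}'
python3 -m handwheel '{"claw":[0],"delta_pos":[[0,0,0]],"delta_rot":[[0,0,0]]}'
```

```text
time_s: 26.92
ee_pos: [0.4294, 0.2046, 0.0647]
ee_rot: [2.182, 0.085, -2.181]
ft_force: [-4.5, -1.8, 20.3]
finger_gap: 0.0359
time_s: 27.05
ee_pos: [0.4294, 0.2046, 0.0647]
ee_rot: [2.182, 0.085, -2.181]
ft_force: [-4.2, -1.4, 21.0]
finger_gap: 0.0359
```

Contact (about 20 N). I'll ease back 1 mm, open partly (inside the crate walls), and rise.

```bash
python3 -m handwheel '{"claw":[0,0],"delta_pos":[[-0.0008,0,0],[-0.0008,0,0]],"delta_rot":[[0,0,0],[0,0,0]]}'
python3 -m handwheel '{"claw":[64,64,64,64,64],"delta_pos":[[0,0,0],[0,0,0],[0,0,0],[0,0,0],[0,0,0]],"delta_rot":[[0,0,0],[0,0,0],[0,0,0],[0,0,0],[0,0,0]]}'
python3 -m handwheel '{"claw":[64,64,64,64,64],"delta_pos":[[-0.01,0,0],[-0.03,0,0],[-0.06,0,0],[-0.11,0,0],[-0.16,0,0]],"delta_rot":[[0,0,0],[0,0,0],[0,0,0],[0,0,0],[0,0,0]]}'
```

```text
time_s: 27.3
ee_pos: [0.4294, 0.2046, 0.0647]
ee_rot: [2.182, 0.085, -2.182]
ft_force: [0.5, -0.2, -1.9]
finger_gap: 0.0361
time_s: 27.92
ee_pos: [0.4294, 0.2046, 0.0647]
ee_rot: [2.182, 0.085, -2.182]
ft_force: [0.7, 0.8, 0.2]
finger_gap: 0.0583
time_s: 28.55
ee_pos: [0.4289, 0.2044, 0.2269]
ee_rot: [2.182, 0.085, -2.182]
ft_force: [1.1, 0.0, -0.6]
finger_gap: 0.0585
```

```bash
python3 -m handwheel '{"claw":[64,64,64,64,64],"delta_pos":[[0,0.05,0],[0,0.11,0],[0,0.17,0],[0,0.22,0],[0,0.22,0]],"delta_rot":[[0,0,0],[0,0,0],[0,0,0],[0,0,0],[0,0,0]]}'
python3 -m handwheel '{"claw":[64,64,64],"delta_pos":[[0,0,0],[0,0,0],[0,0,0]],"delta_rot":[[0,0,0],[0,0,0],[0,0,0]]}'
python3 look.py 17 | head -1; python3 - <<'E'
from h import *
a=np.radians(4.5); A=np.array([[np.cos(a),-np.sin(a)],[np.sin(a),np.cos(a)]])
o=np.array([.6617,.039]); b=np.radians(10.35); Rp=np.array([[np.cos(b),-np.sin(b)],[np.sin(b),np.cos(b)]])
ims=[]
for n in("scene","top"):
  for q in("0","17"):
    z=np.load(f"pics/{n}{q}.npz"); P=cloud(n,z["d"]); h=cv2.cvtColor(z["im"],cv2.COLOR_RGB2HSV)
    blue=(cv2.inRange(h,(100,110,40),(130,255,255))>0)&(abs(P[...,0]-.43)<.17)&(abs(P[...,1]-.2)<.12)
    m=blue&(P[...,2]>.07)&(P[...,2]<.1); r=rect(P[m]); Q=P[m]; G=np.linalg.lstsq(np.c_[Q[:,:2],np.ones(len(Q))],Q[:,2],rcond=None)[0]
    print(n,q,"rim",r,"slope",G[:2].round(3))
    if q!="0":
        L=(P[...,:2]-r[0])@A*1000
        k=~(cv2.inRange(h,(95,90,30),(135,255,255))>0)&(abs(L[...,0])<105)&(abs(L[...,1])<50)&(P[...,2]>.065)&(P[...,2]<.09)
        Q=P[k]; G=np.linalg.lstsq(np.c_[Q[:,:2],np.ones(len(Q))],Q[:,2],rcond=None)[0]
        print("  beam top rel crate x",np.percentile(L[k][:,0],[1,99]).round(),"y",np.percentile(L[k][:,1],[2,98]).round(),rect(Q),"z",np.median(Q[:,2]),"slope",G[:2].round(3))
    L=(P[...,:2]-o)@Rp*1000
    k=(cv2.inRange(h,(15,90,60),(30,255,255))>0)&(P[...,2]>.045)&(P[...,2]<.085)&(L[...,1]>48)&(L[...,1]<100)&(abs(L[...,0]-17)<22)&(P[...,2]>.064)
    print("  collar y",k.sum(),np.percentile(L[k][:,1],[10,50,90]).round() if k.any() else None)
    k=(cv2.inRange(h,(22,120,100),(35,255,255))>0)&(P[...,2]>.15)&(P[...,2]<.18)&(np.linalg.norm(P[...,:2]-[.509,-.384],axis=-1)<.06); print("  fork top",P[k].mean(0).round(4),P[k][:,2].max().round(4))
    k=(abs(P[...,0]-.7)<.4)&(P[...,2]>.03)
    for nm,uv in(("mug",(187,193)),("bowl",(379,166)),("canister",(228,158))):
        c=plane("top",[uv],.06)[0]; w=(np.linalg.norm(P[...,:2]-c[:2],axis=-1)<.09)&(P[...,2]>.04)&(P[...,2]<.1)
        if nm!="bowl": w&=(P[...,2]>.08)
        print("  ",nm,w.sum(),P[w].mean(0).round(3) if w.any() else "")
  ims.append(z["im"])
cv2.imwrite("pics/fin.png",np.hstack([cv2.resize(ims[0][100:300,170:470,::-1],(600,400)),cv2.resize(ims[1][130:270,165:265,::-1],(200,280))] if 0 else [cv2.resize(ims[0][100:320,150:450,::-1],(545,400),interpolation=cv2.INTER_CUBIC),cv2.resize(ims[1][140:290,170:265,::-1],(253,400),interpolation=cv2.INTER_CUBIC)]))
E
```

```text
time_s: 29.18
ee_pos: [0.4467, -0.0176, 0.2254]
ee_rot: [2.184, 0.08, -2.183]
ft_force: [-0.1, 0.4, -1.0]
finger_gap: 0.0583
time_s: 29.55
ee_pos: [0.4464, -0.0139, 0.2248]
ee_rot: [2.181, 0.087, -2.181]
ft_force: [0.0, 1.2, -0.3]
finger_gap: 0.0587
ee [ 0.44639707 -0.0138672   0.22479037] press frame [-221.29781192  -13.32549191] jaw yaw -85.44257664909293 tilt -0.9999999975307905 [ 0.   1.2 -0.3] 29.55
scene 0 rim (array([0.4264, 0.2027]), array([0.2319, 0.1251]), 4.2) slope [ 0.001 -0.001]
  collar y 34 [56. 59. 63.]
  fork top [ 0.5113 -0.3884  0.1633] 0.1701
   mug 147 [0.561 0.404 0.086]
   bowl 412 [ 0.674 -0.266  0.047]
   canister 230 [0.69  0.262 0.088]
scene 17 rim (array([0.4278, 0.202 ]), array([0.2301, 0.1278]), 4.7) slope [ 0.001 -0.   ]
  beam top rel crate x [-78.  80.] y [-21.  17.] (array([0.4269, 0.2   ]), array([0.1634, 0.0436]), 4.3) z 0.07622818467579773 slope [-0.018  0.127]
  collar y 36 [56. 59. 62.]
  fork top [ 0.5141 -0.3904  0.1633] 0.1715
   mug 147 [0.561 0.403 0.086]
   bowl 404 [ 0.673 -0.266  0.047]
   canister 231 [0.691 0.262 0.088]
top 0 rim (array([0.4309, 0.2052]), array([0.2255, 0.1198]), 4.3) slope [ 0.004 -0.01 ]
  collar y 20 [58. 61. 64.]
  fork top [ 0.5086 -0.3821  0.1659] 0.1734
   mug 118 [0.565 0.408 0.087]
   bowl 165 [ 0.687 -0.274  0.048]
   canister 251 [0.693 0.269 0.089]
top 17 rim (array([0.4308, 0.205 ]), array([0.2252, 0.1195]), 4.6) slope [-0.001 -0.016]
  beam top rel crate x [-77.  78.] y [-19.  17.] (array([0.4316, 0.2038]), array([0.1605, 0.0387]), 3.7) z 0.07707956386884307 slope [-0.006  0.052]
  collar y 20 [58. 61. 64.]
  fork top [ 0.5113 -0.3844  0.1657] 0.1718
   mug 115 [0.565 0.408 0.087]
   bowl 172 [ 0.689 -0.276  0.047]
   canister 255 [0.693 0.269 0.089]
```

View pics/fin.png

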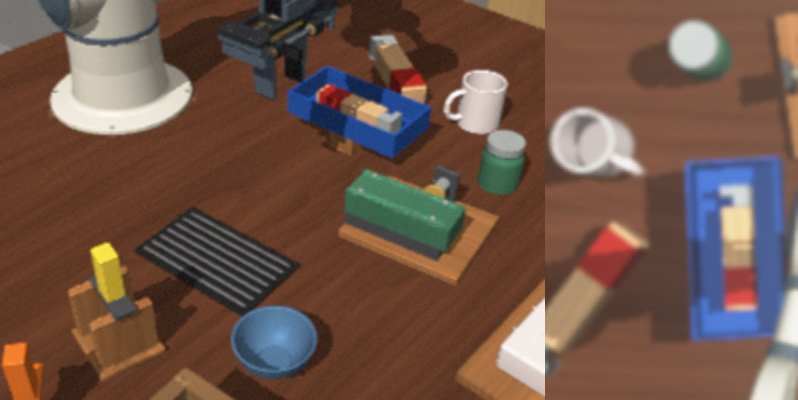

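The beam lies flat and centred in the level crate (right half, (738,250)). The fork hangs in its rack at (105,270), and the collar, mug, canister and bowl read as at the start. Handing in.

```bash
python3 -c "
from station import env,eyes,ticket
print(env.state()['time_s'],ticket.sign_off())"
```

```text
the job is handed in; nothing more can be done
29.65 None
```

The job is done and handed in at about 29.7 s. I used the yellow fork to push the collar aside, and the beam popped out about 30 mm. I hung the fork back in the rack, drew the beam out by its red end and laid it on the mat. Then I took it again by its middle and set it in the crate.

**Last checks, before handing in (no verdict was reported):**
- **Beam:** within about 2 mm of the crate's centre in both directions, in line within about 1°, released. I did not measure its speed at rest.
- **Crate:** rim slope 0.016 rad or less, moved about 1–2 mm at most from its start.
- **Fork:** upright in its rack, handle top at 0.17 m. It hangs about 3 mm from where it started.
- **Spring bar:** the collar reads the same as at the start, so the bar is home.
- **Bystanders:** mug, bowl and canister are within about 3 mm of their starting readings.

**What went less than cleanly or disagreed:**
- The two cameras disagree by about 4 mm, so I used their mean.
- The fork slipped about 5 mm in the grip when I first lifted it. I allowed for that.
- Setting the beam down pressed it into the crate at about 20 N before I eased off; the limit is 80 N.
- The scene camera's fit to the beam's top showed a crosswise slope of 0.13 rad, and the top camera's showed 0.05. I put this down to points on the beam's side getting into the fit, because the beam looks flat in the picture.

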